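Feed a spigot sled past the spring gate into its socket

TASK

Press the yellow treadle down with one fingertip to hold the red-and-white gate open, and while it is held push the blue sled by its yellow tailboard through the chute with the other fingertip, until the sled is fully home against the end stop with its spigot in the iron socket. Keep the gate clear of the sled all the way, then let the gate close behind it. Lift nothing, and leave the other things where they are.

Things in the scene. Friction and masses are not known exactly. Their poses are not given: they have to be found in the camera images.
- chute: Fixed grey chute. Origin on the cart top; x = push direction (roughly robot's right), y = treadle side (roughly away from robot), z up. All 'chute frame' numbers are mm in this frame. Base plate x -145 to 250, y -43 to 57, top z 12 (the sled slides on it). Side walls: inner faces y -35 and 35, 6 thick, top z 36, x -145 to 189. Hinge posts at x -135, -30, 128, y 42 to 54, top z 54.
- end_stop (a point): Middle of the end stop's face: chute frame x 187, y 0, z 18 (stop's top z 24). Home, the sled's front edge touches it and the sled's origin is at chute x 142, the spigot 32 mm in the socket, the tail 12 mm past the gate's middle plane.
- socket_mouth (a point): Centre of the mouth of the cast-iron socket on the chute: chute frame x 195, y 0, z 46; outer diameter 60, bore 42, 50 deep along x, open at both ends.
- gate (a joint): Spring gate angle, rad: 0 closed, 0.95 at its open stop. A rocker on a hinge along chute x at chute y 46, z 50: blade on the chute side, yellow treadle outside; pressing the treadle down lifts the blade. The blade clears the sled above 0.6; 0.7 to 0.85 is a good hold. Springs shut when released; to hold it takes about 4 to 6 N down at 30 mm from the hinge.
- blade (a point): Centre of the red-and-white gate blade (moves with the gate), 6 thick at chute x 85. Closed it spans chute y 46 to 4, z 36 to 56: only the treadle-side half, barring spigot and saddles. Raised it never reaches inward of y 2 and stands up to z 89 (at 0.9 rad), between the two fingers: a finger pushing the sled at y below -8 passes beside it.
- treadle (a point): Centre of the yellow treadle plate (moves with the gate): 265 long (chute x -140 to 125), 42 wide, 4 thick, from 8 to 50 mm out from the hinge axis. Slopes up outward by 0.6 rad when closed, level at gate angle 0.6 (top then z 52), 0.15 rad down outward at 0.75. A fingertip can slide along its whole length.
- sled: Loose blue sled in the chute before the gate, x along chute x, 2 mm play each side, 0.5 to 1 kg. Origin: centre of its underside. Base 90 (x) x 66 (y) x 10. On it, on two saddles 30 wide, a steel spigot of 28 diameter along x, axis 34 above the underside, from x -35 to 85. At the start its origin is at chute x -50 to -15.
- tailboard (a point): Middle of the rear face of the sled's yellow tailboard, where to push: sled frame x -45, y -17.5, z 38. The board is 8 thick, sled y -33 to -2, its top 66 above the sled's underside (78 above the cart top). One fingertip here at y -22 and one on the treadle at chute y 77 are 99 mm apart; 75 mm apart works too.
- coupler: Loose new zinc coupler, bystander, about 50 x 80 x 75 high, origin under its centre.
- putlog: Loose rust-streaked putlog end, bystander, about 205 x 60 x 44 high.
- protector: Loose white plastic tube protector standing upright, bystander, 60 diameter, 75 high.
- spare_spigot: Loose spare steel spigot standing upright beside the chute, bystander, 28 diameter, 100 high.
- hammer: Loose hammer lying down, bystander.
- marker_can: Loose marking-paint can, bystander, 64 diameter, 170 high.
- spanner: Loose spanner lying down, bystander.
Not all that is in view belongs to the job. What is shaped like the sled but black or purple is not meant.

How it is judged:
By the outcome, as a careful person would: the job done as asked, in the order asked, and still so for the second after the job is handed in, with the robot touching nothing.
It also fails if it takes over 51 s, if anything falls off the work surface, if the arm or the gripper's body presses on something with over 40 N, if the wrist force passes 120 N, or if a joint passes its speed limit or range.

ROBOT

A 6-joint arm with a two-finger parallel gripper is mounted at the origin on the work surface. World frame = base frame: x ahead of the robot, y to its left, z up, the work surface at z = 0. Lengths are in m, angles in degrees, forces in N, time in s.
With the tool pointing down it reaches from about 0.35 to 0.875 m from the base axis. Payload 4.2 kg.
Tool frame: the origin (TCP) lies on the centre line of the jaws, within the pads' length; the fingertips stand 19 mm ahead of it and the grasp point (between the pads) is the TCP; z points along the fingers, y is the line along which they close (so a half turn about z gives the same grasp; the last joint's range is limited). The gripper opens to 87 mm and grips with 3 to 60 N. Pads are 19 mm wide; open, the fingers measure 117 mm over their backs; the gripper's body (75 mm by 190 mm) begins 51 mm behind the grasp point.
Start: joints at [78.816, 22.042, 0.453, 0, -68.411, -14.817], TCP at [0.274, 0.562, 0.242] pointing down, gripper open.
Joint ranges: [-179.83, 179.83], [-69.29, 118.12], [-61.27, 80.66], [-181.25, 117.63], [-171.15, -9.14], [-177.46, 177.46]. Speed limits (degrees/s): [159.86, 159.86, 180, 180, 180, 180].

INTERFACE

Orientations are given as a 3x3 rotation matrix whose columns are the frame's x, y, z axes.
In Python, from station import sense, capture, finish_job, search_frame, masks_of gives the robot as it stands.
- The arm moves only by the tool drive_tool, never from a script. Its argument "rows" is a list of rows, each a list of 7 numbers: the opening in per cent of the stroke, from 0 (shut) to 100 (fully open), then the shift along the world's x, y, z in mm, then the turn, a rotation vector about the world's x, y, z in rad. In form: [[fingers, dx, dy, dz, wx, wy, wz], ...]. A call has 1 to 5 rows; each row shifts and turns the commanded pose from where the row before left it; what a row does not reach is not made up. A row lasts 1/12 s, in which the tool goes at most 41.7 mm and 7.16 degrees, less where a joint would pass 70% of its speed; a pose out of reach is approached as far as the arm can. A call is refused whole if a number of a shift passes 41.7 or a number of a turn 0.125, either way. A call with a gripper value outside its range is refused whole. The fingers move at their own pace and stop on an object; the grip force is fixed at half the most. Time passes only in rows, so rows that do not move let the fingers close. It gives the time, the measured TCP pose, the force, the opening and the grip force at its end, in the units of the state.
- sense(): the state, without advancing time (a new reading comes with each control period).
- capture(name): name is "scene" or "top" or "wrist"; returns a dict with "frame" (480x640x3 uint8, red, green, blue), "z_map" (480x640 float32, m along the optical axis (not along the pixel's ray), 0 where there is no reading), "fx", "fy", "cx", "cy" (pixels), "R" (3x3) and "t" (3): a world point X has camera coordinates R X + t; the wrist camera has in their place "T_tool_cam" (4x4, takes a point from camera to tool coordinates, whose origin is the TCP and whose axes are the flange's). Camera axes: x right, y down, z forward; pixel columns grow to the right and rows downward; lengths in m; the calibration is good to about 2 mm. A picture is of the moment at which its call begins: read the wrist's pose just before it.
- finish_job(): hands the job in; it is judged then, once.
Trained networks look in a picture, given as the dict that the camera call returned (one of the last four; its "shot" number tells which), for a name from the list of things; names that differ only in an ending like _2 or _b are one class to them, and where a whole thing is asked for, a point or a joint stands for the part that bears it (a point fixed in the world has none). Each returns a list of dicts, best first, with "p" (0 to 1); they miss things now and then, are a little off and sometimes report something else, mostly with a low value. They report only what shows in the picture. A call takes as long as a camera call. They do not tell look-alikes from the thing itself.
- search_frame(label, picture): "xy" ([column, row] in pixels, amid what is visible of it).
- masks_of(label, picture): "region" (480x640 bool, what is visible of it) and "xy" ([column, row] in pixels, amid what is visible of it).
The state is a dict: "time_s": time; "joints": joint angles; "joint_velocities": joint speeds; "effort": joint torques, N m; "tcp_pos": TCP position; "ee_rot": TCP orientation; "wrist_force": force on the tool from outside, world axes, zero at the start; "moment": the same for the moment, N m; "gripper_width": opening from 0.0 (shut) to 1.0 (fully open); "gripper_force": force on a finger pad.
Only numpy, scipy, OpenCV 4.12 (cv2) and the standard library are available. Lean on these libraries where they do the work, as an engineer would, in place of code of your own. Each camera call takes 0.05 s, during which the arm holds its last target. There are 200 camera calls.

## Working session

There is one attempt and no reset: what is moved stays moved. The work goes in short steps, Python scripts to look and compute and a tool call to move; the robot and the scene stay as the last step left them, time stands still between calls to the robot, and variables do not carry over. Pictures are saved under pics/ and viewed, at most 10 in all, crops included, and the job is handed in when it is done.

Besides the shell and the picture viewer there is one more tool, called after "Request:" as name([rows], argument=value, ...), one row to a line, values as JSON. drive_tool: Moves the arm, as the interface text tells. Its arguments: {"type":"object","properties":{"rows":{"type":"array"}},"required":["rows"]}

```bash
mkdir -p pics
cat > h.py <<'E'
import numpy as np,cv2
from station import *
def world(p,u,v):
    z=p["z_map"][v,u]; c=np.stack([(u-p["cx"])/p["fx"]*z,(v-p["cy"])/p["fy"]*z,z],-1)
    return (c-p["t"])@p["R"]
def save(n,img): cv2.imwrite("pics/"+n,cv2.cvtColor(img,cv2.COLOR_RGB2BGR))
E
python3 - <<'E'
from h import *
s=sense();print(s)
for n in("top","scene"):
    p=capture(n);save(n+"1.png",p["frame"]);np.savez(n+"1.npz",**{k:p[k] for k in("frame","z_map","fx","fy","cx","cy","R","t")})
    for l in("sled","tailboard","treadle","gate","blade","chute","socket_mouth","end_stop"):
        for d in search_frame(l,p)[:3]:
            u,v=[int(round(a)) for a in d["xy"]];print(n,l,round(d["p"],2),u,v,world(p,np.array(u),np.array(v)).round(3))
E
```

```text
{'time_s': 0.0, 'joints': array([ 7.88150979e+01,  2.20897035e+01,  3.78279824e-01, -2.93806189e-02,
       -6.84106011e+01, -1.48137939e+01]), 'joint_velocities': array([ 0.02458042,  0.00392988,  0.01370952, -0.09056605, -0.07127571,
        0.14392409]), 'effort': array([-1.22240685e-04, -3.90663028e+01,  1.87395161e+01,  4.21988279e+00,
        1.09331799e-02, -1.92026441e-04]), 'tcp_pos': array([0.27372764, 0.56123286, 0.24045944]), 'ee_rot': array([[ 8.98721112e-01, -4.38519768e-01, -8.80864878e-04],
       [-4.38520644e-01, -8.98718898e-01, -1.99674529e-03],
       [ 8.39623686e-05,  2.18079458e-03, -9.99997619e-01]]), 'wrist_force': array([-0.34387322, -0.52234485, -0.86928143]), 'moment': array([ 0.01247765,  0.0626922 , -0.02379361]), 'gripper_force': 0.0, 'gripper_width': 0.9986531245134147}
top sled 0.88 276 258 [0.501 0.104 0.062]
top sled 0.81 370 175 [ 0.735 -0.155  0.042]
top sled 0.76 239 331 [0.302 0.203 0.048]
top tailboard 0.85 425 316 [ 0.344 -0.305  0.05 ]
top tailboard 0.64 371 176 [ 0.733 -0.159  0.037]
top tailboard 0.57 276 259 [0.498 0.104 0.062]
top treadl
[... 230 characters left out ...]
309 256 [0.507 0.015 0.01 ]
scene sled 0.97 294 129 [ 0.34  -0.321  0.011]
scene sled 0.91 375 267 [0.515 0.119 0.051]
scene sled 0.77 211 262 [ 0.752 -0.143  0.046]
scene tailboard 0.98 207 261 [ 0.755 -0.154  0.041]
scene tailboard 0.88 294 132 [ 0.346 -0.315  0.01 ]
scene tailboard 0.75 470 246 [0.326 0.228 0.042]
scene treadle 0.82 348 267 [0.561 0.083 0.065]
scene gate 0.7 343 261 [0.559 0.066 0.067]
scene blade 0.55 345 262 [0.556 0.069 0.063]
scene blade 0.38 188 142 [ 0.606 -0.386  0.121]
scene chute 0.63 342 238 [0.495 0.002 0.014]
scene socket_mouth 0.56 338 235 [ 0.494 -0.011  0.011]
scene end_stop 0.84 345 239 [0.492 0.009 0.015]
scene end_stop 0.18 355 175 [ 0.38  -0.069  0.077]
```

View pics/top1.png

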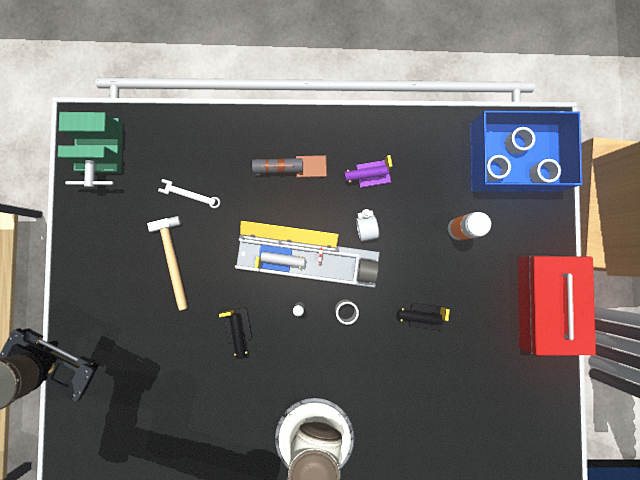

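View pics/scene1.png

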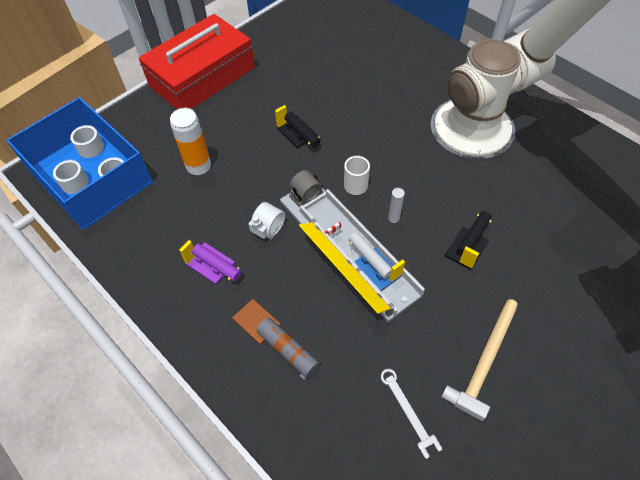

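Blue sled at top px (276,258), in the chute, is the target. Look-alikes: purple (370,172), black (238,333) and black (425,314). I'll fit the chute pose from the yellow treadle and check with a crop.

```bash
cat >> h.py <<'E'
def yellow(p):
    h=cv2.cvtColor(p["frame"],cv2.COLOR_RGB2HSV);return (h[...,0]>20)&(h[...,0]<32)&(h[...,1]>150)&(h[...,2]>90)&(p["z_map"]>0)
def fit(p,W,m):
    n,l,st,_=cv2.connectedComponentsWithStats(m.astype(np.uint8));k=1+np.argmax(st[1:,4])
    P=W[l==k];P=P[(P[:,2]>.04)&(P[:,2]<.095)]
    (c,wh,a)=cv2.minAreaRect((P[:,:2]*1000).astype(np.float32))
    b=cv2.boxPoints((c,wh,a));e=[b[1]-b[0],b[2]-b[1]];e=max(e,key=np.linalg.norm);e=e/np.linalg.norm(e)
    if e[1]>0:e=-e
    ey=np.array([-e[1],e[0]]);o=np.array(c)+7.5*e-70*ey   # treadle centre at chute (-7.5,70) closed
    return o,e,ey,wh,P
E
python3 - <<'E'
from h import *
p=dict(np.load("top1.npz"));u,v=np.meshgrid(range(640),range(480));W=world(p,u,v)
m=yellow(p);m[:, :]&=((u>215)&(u<350)&(v>205)&(v<260))
o,e,ey,wh,P=fit(p,W,m);print(o,e,ey,wh,len(P),P[:,2].min(),P[:,2].max())
m2=yellow(p)&(u>245)&(u<290)&(v>250)&(v<275);Q=W[m2];q=(Q[:,:2]*1000-o)
print("tail chute",np.c_[q@e,q@ey,Q[:,2]*1000].round(0).tolist())
save("crop1.png",cv2.resize(p["frame"][205:300,220:395],(790,430),interpolation=cv2.INTER_CUBIC))
E
```

```text
[502.97560936 115.90578699] [-0.13169752 -0.99129   ] [ 0.99129    -0.13169752] (178.10736083984375, 35.173789978027344) 579 0.05303745891225586 0.0846332001377692
tail chute [[-35.0, -7.0, 74.0], [-34.0, -7.0, 58.0], [-33.0, -10.0, 81.0], [-34.0, -10.0, 54.0], [-34.0, -12.0, 73.0], [-34.0, -15.0, 68.0], [-33.0, -18.0, 71.0], [-34.0, -21.0, 64.0], [-34.0, -23.0, 61.0], [-34.0, -26.0, 77.0], [-34.0, -26.0, 58.0], [-34.0, -26.0, 38.0], [-34.0, -29.0, 78.0], [-33.0, -29.0, 36.0], [-38.0, -32.0, 79.0], [-36.0, -32.0, 79.0], [-34.0, -31.0, 75.0]]
```

View pics/crop1.png

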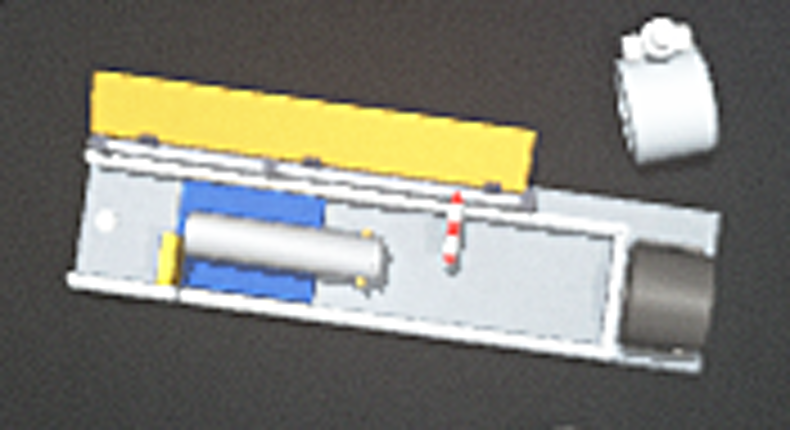

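The crop confirms the blue sled with its yellow tailboard (crop px 170,258), the treadle above it and the gate at (455,230). Next I move above it with the finger line along chute y.

Request:
drive_tool([
  [96,16.5,-30,0,0,0,-0.0833],
  [96,16.5,-30,0,0,0,-0.0833],
  [96,16.5,-30,0,0,0,-0.0833],
  [96,16.5,-30,0,0,0,-0.0833],
  [96,16.5,-30,0,0,0,-0.0833],
])

```text
time_s: 1.32
tcp_pos: [0.3569, 0.4103, 0.2417]
ee_rot: [[0.642, -0.767, 0.0], [-0.767, -0.642, 0.0], [-0.0, -0.0, -1.0]]
wrist_force: [0.6, 0.2, 0.0]
gripper_width: 0.962
gripper_force: 0.0
```

Request:
drive_tool([
  [96,16.5,-30,0,0,0,-0.0833],
  [96,16.5,-30,0,0,0,-0.0833],
  [96,16.5,-30,0,0,0,-0.0833],
  [96,16.5,-30,0,0,0,-0.0833],
  [96,16.5,-30,0,0,0,-0.0833],
])

```text
time_s: 1.73
tcp_pos: [0.4395, 0.2602, 0.2419]
ee_rot: [[0.277, -0.961, 0.001], [-0.961, -0.277, 0.001], [-0.0, -0.001, -1.0]]
wrist_force: [0.4, 0.1, -0.1]
gripper_width: 0.961
gripper_force: 0.0
```

Request:
drive_tool([
  [96,16.5,-30,0,0,0,-0.0833],
  [96,16.5,-30,0,0,0,-0.0833],
  [96,16.5,-30,0,0,0,-0.0833],
  [96,16.5,-30,0,0,0,-0.0833],
  [96,16.5,-30,0,0,0,-0.0833],
])

```text
time_s: 2.15
tcp_pos: [0.5221, 0.1102, 0.2419]
ee_rot: [[-0.136, -0.991, 0.001], [-0.991, 0.136, 0.0], [-0.0, -0.001, -1.0]]
wrist_force: [0.8, -0.3, -0.2]
gripper_width: 0.962
gripper_force: 0.0
```

Request:
drive_tool([
  [96,0,0,0,0,0,0],
  [96,0,0,0,0,0,0],
])

```text
time_s: 2.32
tcp_pos: [0.522, 0.1102, 0.2414]
ee_rot: [[-0.135, -0.991, -0.0], [-0.991, 0.135, 0.0], [0.0, 0.0, -1.0]]
wrist_force: [0.2, -0.2, -0.3]
gripper_width: 0.963
gripper_force: 0.0
```

```bash
cat >> h.py <<'E'
def wrist():
    s=sense();p=capture("wrist");T=np.eye(4);T[:3,:3]=s["ee_rot"];T[:3,3]=s["tcp_pos"];M=np.linalg.inv(T@p["T_tool_cam"])
    p["R"]=M[:3,:3];p["t"]=M[:3,3];return s,p
E
python3 - <<'E'
from h import *
s,p=wrist();print(s["tcp_pos"],s["ee_rot"],p["T_tool_cam"].round(3));save("wrist1.png",p["frame"])
np.savez("wrist1.npz",**{k:p[k] for k in("frame","z_map","fx","fy","cx","cy","R","t")})
E
```

```text
[0.52195001 0.11022829 0.24139822] [[-1.35171485e-01 -9.90822199e-01 -1.99233358e-04]
 [-9.90822219e-01  1.35171488e-01  9.76334975e-07]
 [ 2.59632950e-05  1.97536810e-04 -9.99999980e-01]] [[-0.    -0.956 -0.292  0.081]
 [ 1.    -0.     0.    -0.002]
 [-0.    -0.292  0.956 -0.142]
 [ 0.     0.     0.     1.   ]]
```

View pics/wrist1.png

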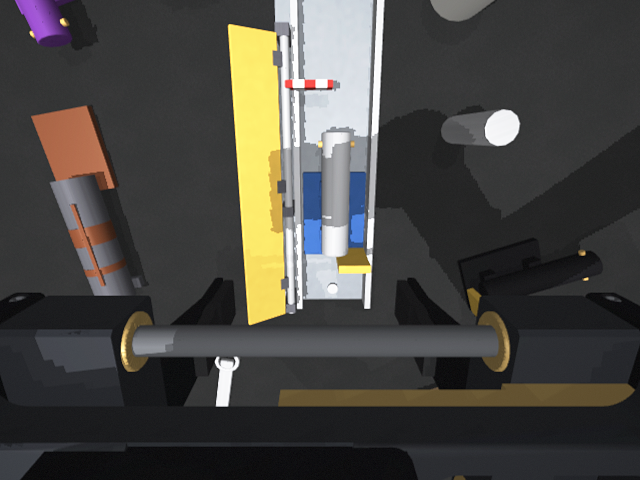

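The wrist view shows the whole treadle (px 228–290, rows 25–322), the blade (312,84), the sled, and the tailboard top (353,265). I'll fit the chute frame from it.

Run:
```python
from h import *
p=dict(np.load("wrist1.npz"));u,v=np.meshgrid(range(640),range(480));W=world(p,u,v)
h=cv2.cvtColor(p["frame"],cv2.COLOR_RGB2HSV)
m=(h[...,0]>18)&(h[...,0]<34)&(h[...,1]>120)&(h[...,2]>70)&(v<325)
o,e,ey,wh,P=fit(p,W,m&(u<300)&(u>200));print(o,e,ey,wh,len(P),P[:,2].min(),P[:,2].max())
def ch(Q): q=Q[:,:2]*1000-o;return np.c_[q@e,q@ey,Q[:,2]*1000]
for n,mm in(("treadle",m&(u<300)&(u>200)&(W[...,2]>.045)),("tailtop",m&(u>330)&(u<380)&(v>245)&(v<280)),("blue",(h[...,0]>100)&(h[...,0]<125)&(h[...,1]>130)&(u>295)&(u<375)&(v>160)&(v<260)),("red",((h[...,0]<8)|(h[...,0]>172))&(h[...,1]>150)&(u>280)&(u<345)&(v>70)&(v<95))):
    c=ch(W[mm]);print(n,len(c),np.percentile(c,[1,25,50,75,99],axis=0).round(1).tolist())
C=ch(W.reshape(-1,3)).reshape(W.shape)
# walls: tops at z 36
for lo,hi in((-60,-20),(20,45)):
  for x0 in (-130,-80,-30,20,70):
    k=(C[...,0]>x0)&(C[...,0]<x0+30)&(C[...,1]>lo)&(C[...,1]<hi)&(C[...,2]>30)&(C[...,2]<40)
    if k.sum(): print(lo,x0,k.sum(),np.percentile(C[k],[5,50,95],axis=0)[:,1:].round(1).tolist())
k=(abs(C[...,1])<30)&(C[...,0]>-150)&(C[...,0]<-85)&(C[...,2]>5)&(C[...,2]<16);print("plate",np.percentile(C[k],[1,50,99],axis=0).round(1).tolist())
```

```text
[498.82579535  73.95937824] [-0.13071121 -0.9914205 ] [ 0.9914205  -0.13071121] (265.8523254394531, 36.384002685546875) 12409 0.04035476616916748 0.08145442159343783
treadle 12454 [[-135.9, 52.2, 55.7], [-53.6, 61.7, 62.6], [17.0, 70.7, 68.7], [74.2, 79.2, 74.5], [122.6, 87.4, 79.6]]
tailtop 657 [[-84.1, -32.7, 22.5], [-79.3, -26.2, 52.1], [-77.9, -19.5, 67.3], [-77.6, -11.9, 77.1], [-77.1, -2.2, 79.0]]
blue 2503 [[-82.7, -32.5, 19.3], [-57.6, -23.9, 21.0], [-35.6, 15.3, 21.5], [-14.6, 23.7, 22.0], [4.2, 31.7, 35.5]]
red 181 [[81.5, 4.3, 50.6], [82.6, 19.9, 56.8], [84.2, 24.3, 57.3], [85.9, 39.9, 57.9], [87.5, 44.3, 59.0]]
-60 -130 138 [[-40.6, 32.9], [-37.6, 35.3], [-34.9, 36.5]]
-60 -80 210 [[-40.4, 31.6], [-36.8, 35.4], [-24.2, 37.0]]
-60 -30 193 [[-40.5, 32.9], [-37.4, 35.6], [-34.8, 36.7]]
-60 20 223 [[-40.6, 33.0], [-37.6, 35.4], [-34.8, 36.6]]
-60 70 254 [[-40.5, 31.9], [-37.5, 35.2], [-34.9, 36.5]]
20 -130 153 [[35.2, 34.4], [38.4, 35.5], [41.0, 36.4]]
20 -80 162 [[35.5, 34.3], [37.9, 35.5], [41.0, 36.5]]
20 -30 180 [[35.5, 33.9], [38.1, 35.4], [41.0, 36.6]]
20 20 208 [[35.1, 33.6], [37.9, 35.3], [40.8, 36.7]]
20 70 177 [[29.8, 34.2], [37.8, 35.5], [40.7, 38.3]]
plate [[-144.5, -29.2, 9.8], [-121.7, 5.9, 11.5], [-90.8, 29.3, 15.5]]
```

Fit is within about 1 mm. The tailboard's rear face is at chute x ≈ -85.5. I move behind it and down to just above the treadle.

Request:
drive_tool([
  [96.5,8.8,31.1,0,0,0,0.0045],
  [96.5,8.8,31.1,0,0,0,0],
  [96.5,0,0,-33,0,0,0],
  [96.5,0,0,-33,0,0,0],
  [96.5,0,0,-33,0,0,0],
])

```text
time_s: 2.78
tcp_pos: [0.5386, 0.1763, 0.142]
ee_rot: [[-0.124, -0.992, 0.002], [-0.992, 0.124, 0.002], [-0.002, -0.002, -1.0]]
wrist_force: [-0.2, -0.5, -0.6]
gripper_width: 0.967
gripper_force: 0.0
```

Request:
drive_tool([
  [96.5,0,0,-20,0,0,0],
  [96.5,0,0,-10,0,0,0],
  [96.5,0,0,-3,0,0,0],
  [96.5,0,0,0,0,0,0],
])

```text
time_s: 3.12
tcp_pos: [0.539, 0.1748, 0.1097]
ee_rot: [[-0.126, -0.992, 0.0], [-0.992, 0.126, -0.0], [0.0, -0.0, -1.0]]
wrist_force: [0.7, 0.4, 0.1]
gripper_width: 0.962
gripper_force: 0.0
```

```bash
cat >> h.py <<'E'
o=np.array([498.83,73.96]);e=np.array([-.13071,-.99142]);ey=np.array([.99142,-.13071])
def ch(Q): q=Q[...,:2]*1000-o;return np.stack([q@e,q@ey,Q[...,2]*1000],-1)
def status(n=None):
    s,p=wrist();print("t",s["time_s"],"tcp",ch(s["tcp_pos"]).round(1),"F",s["wrist_force"].round(1))
    u,v=np.meshgrid(range(640),range(480));C=ch(world(p,u,v));h=cv2.cvtColor(p["frame"],cv2.COLOR_RGB2HSV)
    ok=p["z_map"]>0
    ye=ok&(h[...,0]>18)&(h[...,0]<34)&(h[...,1]>120)&(h[...,2]>70)
    t=C[ye&(C[...,1]>50)&(C[...,1]<100)&(C[...,2]>35)&(C[...,2]<90)&(C[...,0]<130)&(C[...,0]>-145)]
    if len(t)>50:
        a=np.polyfit(t[:,1],t[:,2],1);print("treadle gate angle",round(.6-np.arctan(a[0]),3),len(t))
    r=C[ok&((h[...,0]<8)|(h[...,0]>172))&(h[...,1]>150)&(abs(C[...,0]-85)<10)&(C[...,1]>-10)&(C[...,1]<50)&(C[...,2]>25)&(C[...,2]<110)]
    if len(r)>10: print("blade red",len(r),np.percentile(r,[2,50,98],axis=0).round(1).tolist())
    b=C[ok&(h[...,0]>100)&(h[...,0]<125)&(h[...,1]>130)&(abs(C[...,1])<34)&(C[...,2]>15)&(C[...,2]<27)]
    if len(b)>20: print("blue x",np.percentile(b[:,0],[1,99]).round(1),len(b))
    b=C[ye&(C[...,1]>-35)&(C[...,1]<0)&(C[...,2]>30)&(C[...,2]<82)]
    if len(b)>10: print("tail x",np.percentile(b[:,0],[1,50,99]).round(1),"z",np.percentile(b[:,2],[1,99]).round(1))
    if n: save(n,p["frame"])
E
python3 -c "
from h import *
status('wrist2.png')"
```

```text
t 3.1167 tcp [-105.3   26.7  109.7] F [0.7 0.4 0.1]
treadle gate angle 0.006 23641
blue x [-83.2   3.6] 6723
tail x [-84.6 -77.7  31.5] z [32.5 78.5]
```

View pics/wrist2.png

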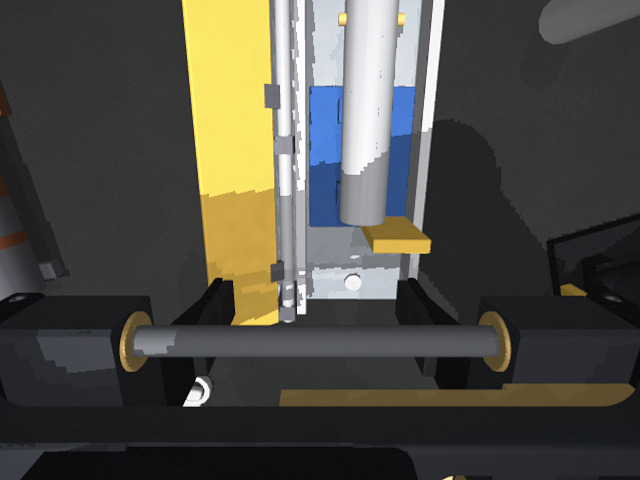

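The fingers straddle as planned: the left one is over the treadle (px 215,300), the right one behind the tailboard (px 410,300 against 400,240). The treadle plane gives the gate angle directly. Pressing down now.

Request:
drive_tool([
  [96.5,0.8,0,-12,0,0,-0.004],
  [96.5,0,0,-10,0,0,0],
  [96.5,0,0,-8,0,0,0],
  [96.5,0,0,-6,0,0,0],
  [96.5,0,0,-4,0,0,0],
])

```text
time_s: 3.58
tcp_pos: [0.5412, 0.1745, 0.0701]
ee_rot: [[-0.131, -0.991, 0.003], [-0.991, 0.131, 0.001], [-0.002, -0.003, -1.0]]
wrist_force: [1.1, -0.4, 3.1]
gripper_width: 0.963
gripper_force: 1.9
```

Request:
drive_tool([
  [96.5,0,0,-2,0,0,0],
  [96.5,0,0,0,0,0,0],
  [96.5,0,0,0,0,0,0],
])

```text
time_s: 3.83
tcp_pos: [0.5411, 0.1745, 0.0683]
ee_rot: [[-0.131, -0.991, 0.003], [-0.991, 0.131, 0.001], [-0.002, -0.003, -1.0]]
wrist_force: [2.9, 0.3, 3.3]
gripper_width: 0.963
gripper_force: 1.8
```

```bash
python3 -c "
from h import *
status()"
```

```text
t 3.8333 tcp [-105.2   28.7   68.3] F [2.9 0.3 3.3]
treadle gate angle 0.703 26492
blue x [-82.9   3.8] 9589
tail x [-84.4 -77.6 -76.9] z [32.3 78.4]
```

Request:
drive_tool([
  [96.5,-1.0,0,-1.5,0,0,0],
  [96.5,-0.65,-4.96,0,0,0,0],
  [96.5,-0.65,-4.96,0,0,0,0],
  [96.5,-0.65,-4.96,0,0,0,0],
  [96.5,-0.65,-4.96,0,0,0,0],
])

```text
time_s: 4.3
tcp_pos: [0.5364, 0.1554, 0.0664]
ee_rot: [[-0.133, -0.991, 0.002], [-0.991, 0.133, 0.003], [-0.003, -0.001, -1.0]]
wrist_force: [-0.1, 8.0, 4.9]
gripper_width: 0.964
gripper_force: 4.7
```

Request:
drive_tool([
  [96.5,-0.65,-4.96,0,0,0,0],
  [96.5,-0.65,-4.96,0,0,0,0],
  [96.5,-0.65,-4.96,0,0,0,0],
  [96.5,-0.65,-4.96,0,0,0,0],
])

```text
time_s: 4.63
tcp_pos: [0.5338, 0.1357, 0.0665]
ee_rot: [[-0.132, -0.991, 0.002], [-0.991, 0.132, 0.003], [-0.004, -0.001, -1.0]]
wrist_force: [-0.1, 8.0, 3.8]
gripper_width: 0.964
gripper_force: 4.7
```

```bash
python3 -c "
from h import *
status()"
```

```text
t 4.6333 tcp [-65.8  26.6  66.5] F [-0.1  8.   3.8]
treadle gate angle 0.785 28858
blue x [-53.3  33.7] 9312
tail x [-54.  -47.   64.6] z [31.8 78.5]
```

The gate holds at 0.785 and the sled is moving. Continuing.

Request:
drive_tool([
  [96.5,-0.6,-5.95,0,0,0,0],
  [96.5,-0.6,-5.95,0,0,0,0],
  [96.5,-0.7,-5.95,0,0,0,0],
  [96.5,-0.78,-5.95,0,0,0,0],
  [96.5,-0.78,-5.95,0,0,0,0],
])

```text
time_s: 5.1
tcp_pos: [0.5304, 0.1059, 0.0665]
ee_rot: [[-0.132, -0.991, 0.002], [-0.991, 0.132, 0.003], [-0.003, -0.001, -1.0]]
wrist_force: [-0.6, 9.0, 4.7]
gripper_width: 0.966
gripper_force: 4.8
```

Request:
drive_tool([
  [96.5,-0.78,-5.95,0,0,0,0],
  [96.5,-0.78,-5.95,0,0,0,0],
  [96.5,-0.78,-5.95,0,0,0,0],
  [96.5,-0.78,-5.95,0,0,0,0],
  [96.5,-0.78,-5.95,0,0,0,0],
])

```text
time_s: 5.52
tcp_pos: [0.5264, 0.0761, 0.0665]
ee_rot: [[-0.133, -0.991, 0.002], [-0.991, 0.133, 0.003], [-0.003, -0.001, -1.0]]
wrist_force: [0.4, 7.9, 5.2]
gripper_width: 0.965
gripper_force: 4.9
```

```bash
python3 -c "
from h import *
status()"
```

```text
t 5.5167 tcp [-5.7 27.  66.5] F [0.4 7.9 5.2]
treadle gate angle 0.783 27937
blade red 1141 [[82.6, 8.6, 56.9], [85.3, 21.1, 75.9], [88.0, 49.2, 85.0]]
blue x [ 6.9 93.6] 8490
tail x [  6.   13.1 124.8] z [31.8 78.4]
```

Request:
drive_tool([
  [96.5,-0.75,-5.95,0,0,0,0],
  [96.5,-0.75,-5.95,0,0,0,0],
  [96.5,-0.75,-5.95,0,0,0,0],
  [96.5,-0.78,-5.95,0,0,0,0],
  [96.5,-0.78,-5.95,0,0,0,0],
])

```text
time_s: 5.98
tcp_pos: [0.5225, 0.0462, 0.0664]
ee_rot: [[-0.133, -0.991, 0.001], [-0.991, 0.133, 0.002], [-0.003, -0.001, -1.0]]
wrist_force: [0.9, 9.3, 6.1]
gripper_width: 0.968
gripper_force: 5.1
```

Request:
drive_tool([
  [96.5,-0.75,-5.95,0,0,0,0],
  [96.5,-0.75,-5.95,0,0,0,0],
  [96.5,-0.78,-5.95,0,0,0,0],
  [96.5,-0.78,-5.95,0,0,0,0],
  [96.5,-0.78,-5.95,0,0,0,0],
])

```text
time_s: 6.4
tcp_pos: [0.5185, 0.0164, 0.0664]
ee_rot: [[-0.133, -0.991, 0.001], [-0.991, 0.133, 0.002], [-0.002, -0.001, -1.0]]
wrist_force: [-0.4, 8.6, 7.0]
gripper_width: 0.965
gripper_force: 5.3
```

Request:
drive_tool([
  [96.5,-0.78,-5.95,0,0,0,0],
  [96.5,-0.78,-5.95,0,0,0,0],
  [96.5,-0.78,-5.95,0,0,0,0],
])

```text
time_s: 6.65
tcp_pos: [0.5161, -0.0014, 0.0664]
ee_rot: [[-0.133, -0.991, 0.001], [-0.991, 0.133, 0.002], [-0.002, -0.0, -1.0]]
wrist_force: [0.0, 11.1, 6.8]
gripper_width: 0.964
gripper_force: 5.4
```

```bash
python3 -c "
from h import *
status()"
```

```text
t 6.65 tcp [72.5 27.  66.4] F [ 0.  11.1  6.8]
treadle gate angle 0.788 11481
blade red 1270 [[83.1, 9.2, 45.4], [87.7, 23.7, 72.0], [88.4, 49.0, 84.4]]
blue x [ 85.1 172. ] 9369
tail x [ 84.1  91.2 195. ] z [32.5 78.4]
```

Request:
drive_tool([
  [96.5,-0.5,-4,0,0,0,0],
  [96.5,-0.4,-3,0,0,0,0],
  [96.5,-0.4,-3,0,0,0,0],
  [96.5,-0.25,-2,0,0,0,0],
])

```text
time_s: 7.03
tcp_pos: [0.5144, -0.0134, 0.0663]
ee_rot: [[-0.133, -0.991, 0.0], [-0.991, 0.133, 0.002], [-0.002, 0.0, -1.0]]
wrist_force: [-0.2, 9.8, 7.0]
gripper_width: 0.962
gripper_force: 5.5
```

Request:
drive_tool([
  [96.5,-0.13,-1,0,0,0,0],
  [96.5,-0.13,-1,0,0,0,0],
])

```text
time_s: 7.2
tcp_pos: [0.5144, -0.0148, 0.0664]
ee_rot: [[-0.134, -0.991, 0.001], [-0.991, 0.134, 0.003], [-0.003, -0.0, -1.0]]
wrist_force: [-0.0, 15.3, 8.7]
gripper_width: 0.966
gripper_force: 8.1
```

Request:
drive_tool([
  [96.5,-0.13,-1,0,0,0,0],
  [96.5,0,0,0,0,0,0],
])

```text
time_s: 7.37
tcp_pos: [0.5147, -0.0151, 0.0667]
ee_rot: [[-0.135, -0.991, 0.002], [-0.991, 0.135, 0.004], [-0.004, -0.001, -1.0]]
wrist_force: [-0.1, 14.7, 8.6]
gripper_width: 0.968
gripper_force: 8.6
```

```bash
python3 -c "
from h import *
status('wrist3.png')"
```

```text
t 7.3667 tcp [86.3 27.3 66.7] F [-0.1 14.7  8.6]
treadle gate angle 0.772 9326
blade red 821 [[83.7, 9.0, 44.0], [87.8, 31.4, 64.7], [88.5, 49.2, 75.4]]
blue x [ 98.9 185.7] 9329
tail x [ 97.8 104.8 105.6] z [32.  78.6]
```

Request:
drive_tool([
  [96.5,-0.25,-2,0,0,0,0],
  [96.5,-0.25,-2,0,0,0,0],
  [96.5,0,0,0,0,0,0],
])

```text
time_s: 7.67
tcp_pos: [0.516, -0.0163, 0.0678]
ee_rot: [[-0.138, -0.99, 0.007], [-0.99, 0.138, 0.009], [-0.009, -0.006, -1.0]]
wrist_force: [-2.0, 27.3, 14.7]
gripper_width: 0.968
gripper_force: 15.0
```

```bash
python3 -c "
from h import *
status()"
```

```text
t 7.6667 tcp [87.3 28.8 67.8] F [-2.  27.3 14.7]
treadle gate angle 0.717 9435
blade red 871 [[83.7, 7.7, 44.0], [87.8, 30.4, 64.6], [88.6, 49.3, 74.5]]
blue x [ 99.5 186.2] 9188
tail x [ 98.5 105.3 106.2] z [32.1 79.5]
```

View pics/wrist3.png

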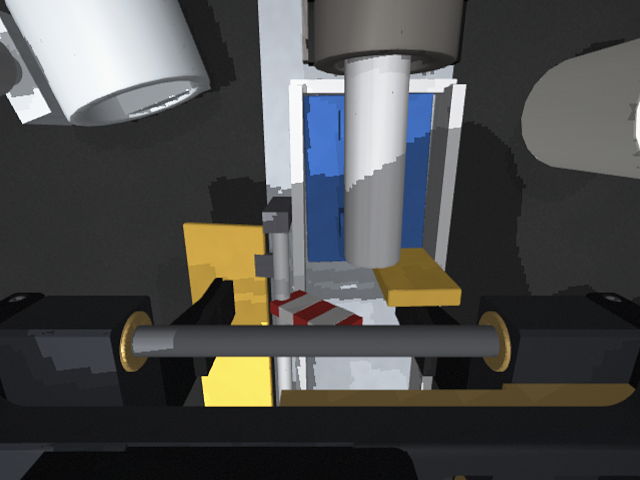

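Sled home: its front edge is at the end stop (blue x up to 186.2), the spigot is in the socket (px 380,60), and the push force rose to 27 N. I back the finger off the tailboard with the gate still held, then lift gently.

Request:
drive_tool([
  [96.5,0.5,4,0,0,0,0],
  [96.5,0.65,5,0,0,0,0],
  [96.5,0.8,6,0,0,0,0],
  [96.5,0,0,0,0,0,0],
])

```text
time_s: 8.05
tcp_pos: [0.5145, -0.0068, 0.0656]
ee_rot: [[-0.131, -0.991, -0.003], [-0.991, 0.131, -0.001], [0.001, 0.003, -1.0]]
wrist_force: [-0.2, 0.0, 4.6]
gripper_width: 0.968
gripper_force: 2.2
```

Request:
drive_tool([
  [96.5,0,0,5,0,0,0],
  [96.5,0,0,5,0,0,0],
  [96.5,0,0,6,0,0,0],
  [96.5,0,0,6,0,0,0],
  [96.5,0,0,8,0,0,0],
])

```text
time_s: 8.47
tcp_pos: [0.5145, -0.0071, 0.0958]
ee_rot: [[-0.132, -0.991, -0.003], [-0.991, 0.132, -0.001], [0.001, 0.003, -1.0]]
wrist_force: [-0.3, -0.3, -0.2]
gripper_width: 0.961
gripper_force: 0.0
```

Request:
drive_tool([
  [96.5,0,0,12,0,0,0],
  [96.5,0,0,20,0,0,0],
  [96.5,0,0,30,0,0,0],
  [96.5,0,0,30,0,0,0],
  [96.5,0,0,20,0,0,0],
])

```text
time_s: 8.88
tcp_pos: [0.5164, -0.0068, 0.2114]
ee_rot: [[-0.131, -0.991, 0.003], [-0.991, 0.131, 0.0], [-0.001, -0.003, -1.0]]
wrist_force: [1.1, -0.2, 0.8]
gripper_width: 0.964
gripper_force: 0.0
```

Request:
drive_tool([
  [96.5,4,30,0,0,0,0],
  [96.5,4,30,0,0,0,0],
  [96.5,4,30,0,0,0,0],
  [96.5,0,0,0,0,0,0],
  [96.5,0,0,0,0,0,0],
])

```text
time_s: 9.3
tcp_pos: [0.5276, 0.0844, 0.2082]
ee_rot: [[-0.13, -0.992, -0.0], [-0.992, 0.13, -0.0], [0.0, 0.0, -1.0]]
wrist_force: [0.6, 0.6, -0.5]
gripper_width: 0.967
gripper_force: 0.0
```

```bash
python3 -c "
from h import *
status('wrist4.png')"
```

```text
t 9.3 tcp [-14.1  27.1 208.2] F [ 0.6  0.6 -0.5]
treadle gate angle 0.007 12849
blade red 179 [[81.9, 4.7, 56.1], [84.9, 24.7, 57.4], [87.2, 44.6, 58.6]]
blue x [ 97.7 172.9] 3869
tail x [ 96.5  98.9 104.4] z [34.9 78.8]
```

View pics/wrist4.png

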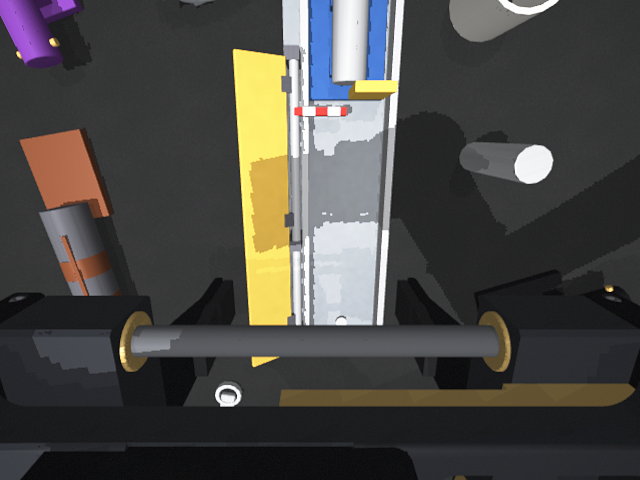

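The gate is closed (0.007 rad) behind the sled at px (320,111), the tailboard is past it at (375,87), and the robot is clear. Handing in.

```bash
python3 -c "
from station import *
print(finish_job())"
```

```text
the job is handed in; nothing more can be done
None
```

The job is handed in: the sled is fully home against the end stop with its spigot in the socket, the gate stayed open (0.70–0.79 rad) for the whole push, and it closed behind the sled, in about 9.3 s.

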